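# Wind the plate clamp to its studded tooth

## Robot

A 6-joint arm with a two-finger parallel gripper is mounted at the origin on the work surface. World frame = base frame: x ahead of the robot, y to its left, z up, the work surface at z = 0. Lengths are in m, angles in rad, forces in N, time in s.
With the tool pointing down it reaches from about 0.3 to 0.875 m from the base axis. Payload 6.4 kg.
Tool frame: the origin (TCP) lies midway between the tips of the shut fingers; the grasp point (between the pads) lies 19 mm behind it; z points along the fingers, y is the direction in which the jaws open and shut (so a half turn about z gives the same grasp; the last joint's range is limited). The gripper opens to 85 mm and grips with 20 to 120 N. Pads are 22 mm wide; open, the fingers measure 114 mm over their backs; the gripper's body (76 mm by 85 mm) begins 54 mm behind the grasp point. The pads swing forward as they close: fully open they stand 13 mm farther back than shut.
Start: joints at [-1.507, 0.181, 1.607, -0, 1.354, -0.206], TCP at [0.153, -0.554, 0.231] pointing down, gripper open.
Joint ranges: [-2.99, 2.99], [-0.89, 2.07], [0.3, 2.58], [-1.14, 4.28], [0, 2.63], [-3.12, 3.12]. Speed limits (rad/s): [2.57, 2.57, 3.01, 3.14, 3.14, 3.14].

## Interface

Orientations are given as a unit quaternion [w, x, y, z].
In Python, from bench import get_obs, camera, hand_in gives the robot as it stands.
- The arm moves only by the tool drive_tool, never from a script. Its argument "deltas" is a list of rows, each a list of 2 entries, a list of its own where there are three numbers: the shift along the world's x, y, z in m, then the turn about the world's z in rad. A call has 1 to 10 rows; each row shifts and turns the pose as measured when the row begins; what a row does not reach is not made up. A row lasts 1/10 s, in which the tool goes at most 50 mm and 8.59 degrees, less where a joint would pass 70% of its speed; a pose out of reach is approached as far as the arm can. A call is refused whole if a number of a shift passes 0.05 or a number of a turn 0.15, either way. A call with a gripper value outside its range is refused whole. "gripper" is the opening, from 0 (shut) to 1 (fully open), set as the call begins (left out, the last holds). The fingers move at their own pace and stop on an object; the grip force is fixed at half the most. Time passes only in rows, so rows that do not move let the fingers close. It gives the time, the measured TCP pose, the force and the opening at its end, in the units of the state.
- get_obs(): the state, without advancing time (a new reading comes with each control period).
- camera(name): name is "scene" or "top" or "wrist"; returns a dict with "frame" (384x512x3 uint8, red, green, blue), "fx", "fy", "cx", "cy" (pixels), "eye" and "attitude" of the camera in the world. Camera axes: x right, y down, z forward; pixel columns grow to the right and rows downward; lengths in m; the calibration is good to about 2 mm. A picture is of the moment at which its call begins. There is no depth.
- hand_in(): hands the job in, once; it reports no verdict.
The state is a dict: "time_s": time; "q": joint angles; "dq": joint speeds; "joint_efforts": joint torques, N m; "eef_pos": TCP position; "eef_rot": TCP orientation; "wrist_force": force on the tool from outside, world axes, zero at the start; "torque": the same for the moment, N m; "opening": opening from 0.0 (shut) to 1.0 (fully open).
Only numpy, scipy, OpenCV 4.12 (cv2) and the standard library are available. Lean on these libraries where they do the work, as an engineer would, in place of code of your own. Each camera call takes 0.05 s, during which the arm holds its last target.

## Task

Two ratchet clamps stand on the lab bench. On the one that holds the stack of culture plates, turn the bar knob clockwise (seen from above) until the sprung pawl has dropped in behind the tooth that carries the stud, but not as far as the next tooth, then let go so that the wheel springs back and rests against the pawl. Leave the knob of the empty clamp as it is.

Things in the scene. Friction and masses are not known exactly. Their poses are not given: they have to be found in the camera images.
- clamp_knob (a point): knob of the clamp holding 3 stacked plates (90 mm, 82 mm or more beyond the knob, tops at 59 mm). Black bar 46 long, 14 wide, from 30 to 70 mm above the bench, on a flat brass wheel (86 mm wide, top at 26 mm). Point: on the upright turning axis, at grip height, 52 mm above the bench. x: along the bar to its white line and the wheel's stud (10 mm wide, 33.5 mm out, top at 31 mm); z: up.
- clamp_wheel (a joint): turn of that wheel, rad, growing clockwise from above. 12 teeth, 0.524 rad apart. 0: studded tooth rests on the pawl (the goal). It starts resting 1 or 2 teeth short (-0.52 or -1.05). A return spring (about 0.1 Nm) drives it back to the last tooth that the pawl dropped behind, never past it: turn beyond 0 but short of 0.52 (best 0.25) and let go. Also moves the jaw 8 mm per rad.
- clamp_pawl (a joint): sprung pawl of that clamp: white-painted steel arm 60 mm long, level with the wheel, on the left of the wheel seen from the robot, its pivot on the clamp plate (pivot top 28 mm above the bench). Rad: 0 when its nose lies fully in a tooth gap, about 0.2 when a tooth tip lifts it. At the goal the stud lies next to its nose.
- spare_stud (a point): the stud (10 mm wide) on the wheel of the other clamp, of the same make but empty, no plates in its jaws: 33.5 mm from that knob's axis, 29 mm above the bench. x points from that axis to the stud. It must stay where it is. Both clamps are grey plates 270 x 130 x 8 mm.

How it is judged:
By the outcome, as a careful person would: the job done as asked, in the order asked, and still so for the second after the job is handed in, with the robot touching nothing.
It also fails if it takes over 38 s, if anything falls off the work surface, if the arm or the gripper's body presses on something with over 40 N, if the wrist force passes 120 N, or if a joint passes its speed limit or range.

## Working session

There is one attempt and no reset: what is moved stays moved. The work goes in short steps, Python scripts to look and compute and a tool call to move; the robot and the scene stay as the last step left them, time stands still between calls to the robot, and variables do not carry over. Pictures are saved under pics/ and viewed, and the job is handed in when it is done.

Besides the shell and the picture viewer there is one more tool, called after ">>>" as name(argument=value, ...), one argument or row to a line, values as JSON. drive_tool: Moves the arm, as the interface text tells. Its arguments: {"type":"object","properties":{"deltas":{"type":"array","items":{"type":"array"}},"gripper":{"type":"number"}},"required":["deltas"]}

```bash
mkdir -p pics; python3 - <<'E'
from bench import get_obs,camera
import cv2,json
for n in ("scene","top"):
    c=camera(n); cv2.imwrite(f"pics/{n}0.png",c["frame"][:,:,::-1]); print(n,{k:c[k] for k in c if k!="frame"})
print(get_obs())
E
```

```text
scene {'fx': 418.82928914474195, 'fy': 418.82928914474195, 'cx': 250.61200678203463, 'cy': 191.73389452805952, 'eye': array([0.78633037, 0.54159651, 0.75886016]), 'attitude': array([-0.07919322,  0.20544097,  0.91559138, -0.33647418])}
top {'fx': 369.5408632578147, 'fy': 369.5408632578147, 'cx': 256.4251849106142, 'cy': 189.48327045627576, 'eye': array([0.37824633, 0.00311814, 0.8952495 ]), 'attitude': array([-0.06503861,  0.7103959 , -0.69926695,  0.0461886 ])}
{'time_s': 0.1, 'q': array([-1.50727931e+00,  1.81497535e-01,  1.60790308e+00, -1.55396588e-06,
        1.35379818e+00, -2.06302303e-01]), 'dq': array([ 0.00020928, -0.00110094, -0.00164045,  0.00053286, -0.00080614,
        0.00229375]), 'joint_efforts': array([ 2.85954193e-04, -4.45876122e+01, -3.52238131e+01, -1.70791959e-04,
        4.16766823e-03,  7.26796287e-06]), 'eef_pos': array([ 0.15325341, -0.55368626,  0.23045931]), 'eef_rot': array([-8.01074884e-04,  9.90913144e-01,  1.34500915e-01,  5.65276535e-05]), 'wrist_force': array([-0.30205817, -0.54902894, -0.48091883]), 'torque': array([-0.03279123, -0.01412966,  0.03020318]), 'opening': 0.9997997800177645}
```

```bash
ls
```

```text
pics
```

View pics/scene0.png

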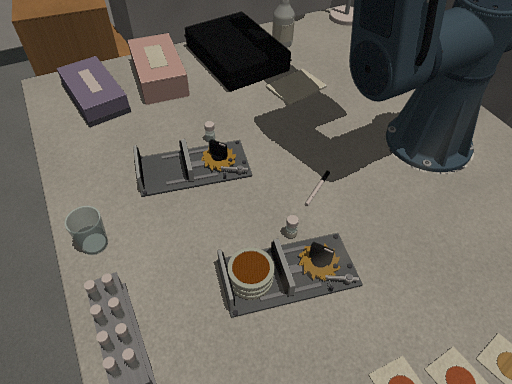

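View pics/top0.png

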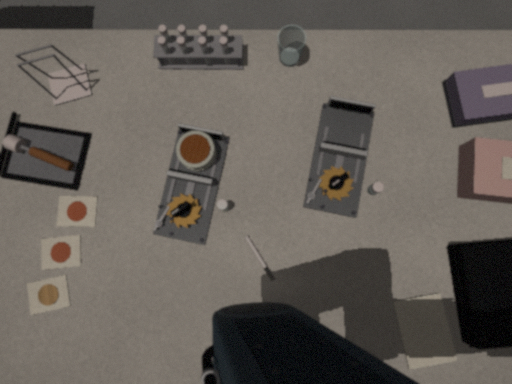

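The loaded clamp is the left one in the top view, with its knob near (183,210). The empty one is at (337,183). Next I'll zoom in and measure.

```bash
cat > h.py <<'E'
import numpy as np,cv2
from scipy.spatial.transform import Rotation as R
def rot(c): 
    q=c["attitude"]; return R.from_quat([q[1],q[2],q[3],q[0]]).as_matrix()
def px2w(c,u,v,z):
    d=rot(c)@np.array([(u-c["cx"])/c["fx"],(v-c["cy"])/c["fy"],1]); return c["eye"]+d*(z-c["eye"][2])/d[2]
def w2px(c,p):
    d=rot(c).T@(np.array(p)-c["eye"]); return np.array([c["cx"]+c["fx"]*d[0]/d[2],c["cy"]+c["fy"]*d[1]/d[2]])
def crop(c,u0,v0,w,h,s,name):
    im=c["frame"][v0:v0+h,u0:u0+w,::-1]; cv2.imwrite(name,cv2.resize(im,None,fx=s,fy=s,interpolation=cv2.INTER_CUBIC))
E
python3 - <<'E'
from h import *
from bench import camera
c=camera("top"); crop(c,145,170,80,75,8,"pics/topc.png"); 
for z,u,v in((.07,182,209),(.026,183,211),(.059,196,150)): print(px2w(c,u,v,z))
s=camera("scene"); crop(s,280,225,85,70,8,"pics/scc.png")
for u,v in((321,255),): print(px2w(s,u,v,.06))
E
```

```text
[0.46227225 0.19341571 0.07      ]
[0.4620264  0.20094013 0.026     ]
[0.6025349  0.16987206 0.059     ]
[0.47167062 0.20977277 0.06      ]
```

View pics/topc.png

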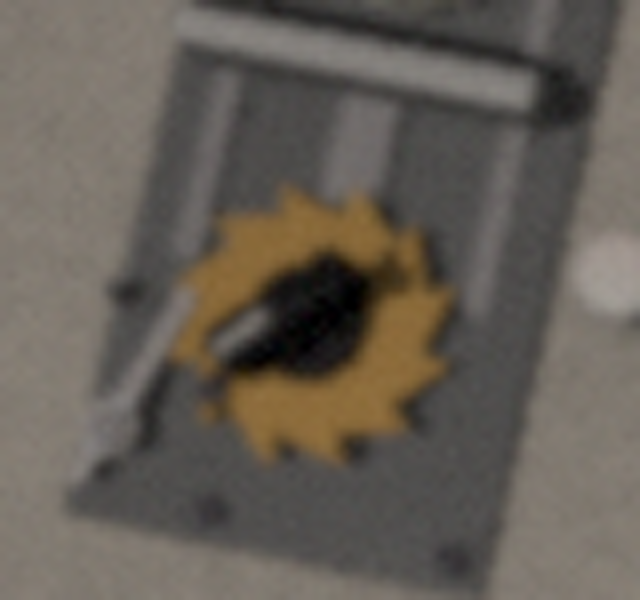

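View pics/scc.png

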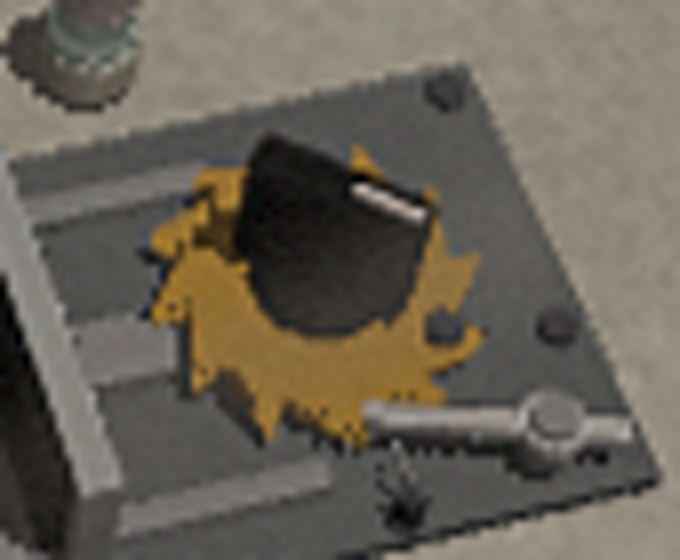

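```bash
python3 - <<'E'
from h import *
from bench import camera,get_obs
c=camera("top")
f=lambda x,y,z: px2w(c,145+x/8-.5,170+y/8-.5,z)
C=f(312,325,.026);S=f(215,392,.031);N=f(185,295,.026);P=f(112,425,.028)
for n,p in zip("CSNP",(C,S,N,P)): print(n,p, np.degrees(np.arctan2(*(p-C)[1::-1])))
a=f(215,348,.07);b=f(270,310,.07);b2=f(355,265,.07);print(a,b,b2,np.degrees(np.arctan2(*(a-b2)[1::-1])))
o=get_obs();q=o["eef_rot"];M=R.from_quat([q[1],q[2],q[3],q[0]]).as_matrix();print(M)
w=camera("wrist");cv2.imwrite("pics/w0.png",w["frame"][:,:,::-1]);print(w["eye"],rot(w))
E
```

```text
C [0.4641269  0.19984954 0.026     ] 0.0
S [0.44342791 0.22643427 0.031     ] 127.90448387203952
N [0.47250123 0.23826804 0.026     ] 77.70321725855896
P [0.43344548 0.25724488 0.028     ] 118.12731171600582
[0.45286702 0.2170279  0.07      ] [0.46384151 0.2020053  0.07      ] [0.47696487 0.17851374 0.07      ] 122.03373102558847
[[ 9.63816034e-01  2.66568284e-01 -6.06718096e-05]
 [ 2.66568231e-01 -9.63815642e-01  8.87079765e-04]
 [ 1.77990891e-04 -8.71154878e-04 -9.99999605e-01]]
[ 0.22345247 -0.53532779  0.37351985] [[ 2.66886806e-01 -9.22952095e-01 -2.77364134e-01]
 [-9.63727754e-01 -2.55743701e-01 -7.63149792e-02]
 [-4.99060118e-04  2.87670975e-01 -9.57729169e-01]]
```

>>> drive_tool(
  deltas=[
    [[0.03,0.04,0.0],0],
    [[0.03,0.04,0.0],0],
    [[0.03,0.04,0.0],0],
    [[0.03,0.04,0.0],0],
    [[0.03,0.04,0.0],0],
    [[0.02,0.045,0.0],0],
    [[0.02,0.045,0.0],0],
    [[0.02,0.045,0.0],0],
    [[0.02,0.045,0.0],0],
    [[0.02,0.045,0.0],0],
  ],
)

```text
time_s: 1.3
eef_pos: [0.4016, -0.1259, 0.2311]
eef_rot: [0.002, 0.992, 0.128, 0.002]
wrist_force: [1.5, -0.6, 0.2]
opening: 0.999
```

>>> drive_tool(
  deltas=[
    [[0.007,0.035,0.0],0.15],
    [[0.007,0.035,0.0],0.15],
    [[0.007,0.035,0.0],0.15],
    [[0.007,0.035,0.0],0.15],
    [[0.007,0.035,0.0],0.15],
    [[0.007,0.035,0.0],0.15],
    [[0.007,0.035,0.0],0.15],
    [[0.007,0.035,0.0],0.15],
    [[0.005,0.03,0.0],0.15],
    [[0.0,0.015,0.0],0.15],
  ],
)

```text
time_s: 2.3
eef_pos: [0.4644, 0.2177, 0.2331]
eef_rot: [0.001, 0.635, 0.772, 0.006]
wrist_force: [0.1, -0.3, -0.4]
opening: 1.007
```

>>> drive_tool(
  deltas=[
    [[0.0,0.0,0.0],0.15],
    [[0.0,0.0,0.0],0.15],
    [[0.0,0.0,0.0],0.1],
    [[0.0,0.0,0.0],0.0],
  ],
  gripper=0.6,
)

```text
time_s: 2.7
eef_pos: [0.4637, 0.2213, 0.2326]
eef_rot: [-0.001, 0.466, 0.885, 0.006]
wrist_force: [-0.1, -0.0, 0.7]
opening: 0.603
```

```bash
python3 - <<'E'
from h import *
from bench import camera,get_obs
w=camera("wrist");cv2.imwrite("pics/w1.png",w["frame"][:,:,::-1]);print(w["eye"],w["fx"])
o=get_obs();print(o["eef_pos"],o["eef_rot"],o["q"])
E
```

```text
[0.42135115 0.27932315 0.37575128] 330.9161800667491
[0.46363323 0.22128362 0.23262656] [-0.00089426  0.46693857  0.88427148  0.00561404] [ 0.20770795  0.03580775  1.76347333  0.01005219  1.33652039 -0.39372536]
```

View pics/w1.png

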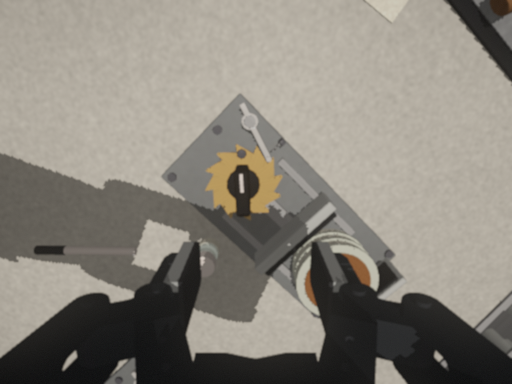

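```bash
python3 - <<'E'
from h import *
from bench import camera,get_obs
w=camera("wrist");crop(w,180,100,130,125,6,"pics/w1c.png")
# rectified overhead view of wheel plane z=.026 with centre C
C=np.array([.464,.200]);n=600;sc=.00018
H=[]
src=[];dst=[]
for i,j in((0,0),(n,0),(n,n),(0,n)):
    p=[C[0]-(j-n/2)*sc,C[1]-(i-n/2)*sc,.026]; src.append(w2px(w,p));dst.append((i,j))
T=cv2.getPerspectiveTransform(np.float32(src),np.float32(dst))
im=cv2.warpPerspective(w["frame"][:,:,::-1],T,(n,n),flags=cv2.INTER_CUBIC);cv2.imwrite("pics/rect1.png",im)
E
```

```text
(no output)
```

View pics/w1c.png

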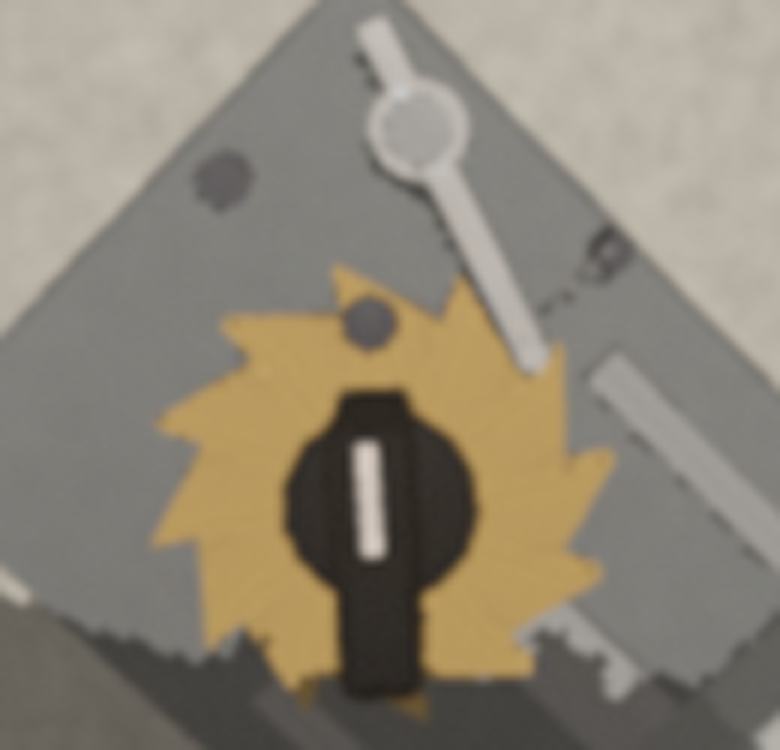

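View pics/rect1.png

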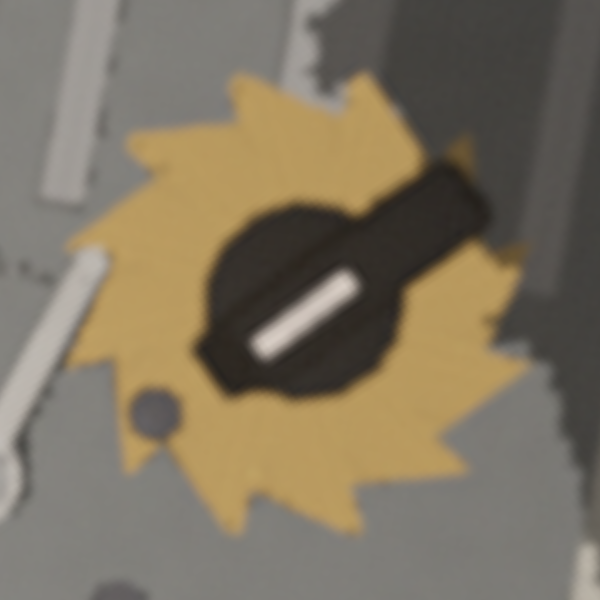

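The rectified view shows the pawl nose behind the tooth at rect (68,245). The stud's tooth has its tip at (128,470), with the stud at (155,413), two teeth counter-clockwise, so the wheel starts at -1.05. The axis is near (0.4633, 0.2004) and the bar points at 127.5°. I'll align and go down.

>>> drive_tool(
  deltas=[
    [[0.0,-0.021,-0.01],0.055],
    [[0.0,0.0,-0.03],0],
    [[0.0,0.0,-0.03],0],
    [[0.0,0.0,-0.025],0],
    [[0.0,0.0,0.0],0],
    [[0.0,0.0,0.0],0],
  ],
)

```text
time_s: 3.4
eef_pos: [0.4652, 0.1989, 0.1375]
eef_rot: [0.001, 0.449, 0.893, 0.007]
wrist_force: [0.4, 0.4, 0.6]
opening: 0.601
```

```bash
cat > st.py <<'E'
from h import *
from bench import get_obs
def st():
    o=get_obs();q=o["eef_rot"];M=R.from_quat([q[1],q[2],q[3],q[0]]).as_matrix()
    print(o["time_s"],o["eef_pos"].round(4),"yaw",np.degrees(np.arctan2(M[1,0],M[0,0])).round(2),"tz",M[:,2].round(4),"F",o["wrist_force"].round(1),"T",o["torque"].round(2),"op",round(o["opening"],3),"q6",o["q"][5].round(3))
    return o
E
python3 - <<'E'
from st import *;st()
from bench import camera
w=camera("wrist");cv2.imwrite("pics/w2.png",w["frame"][:,:,::-1])
C=[.4633,.2004]
for z in(.026,.07):print(w2px(w,C+[z]))
for a in (127.5,307.5):
  t=np.radians(a);print(w2px(w,[C[0]+.023*np.cos(t),C[1]+.023*np.sin(t),.07]))
E
```

```text
3.4 [0.4652 0.1989 0.1375] yaw 126.63 tz [ 0.0087  0.0117 -0.9999] F [0.4 0.4 0.6] T [-0.02 -0.04  0.05] op 0.601 q6 -0.482
[253.48850305 188.38218231]
[254.05235449 205.75948402]
[253.49222152 172.15383247]
[254.58044904 237.4429635 ]
```

View pics/w2.png

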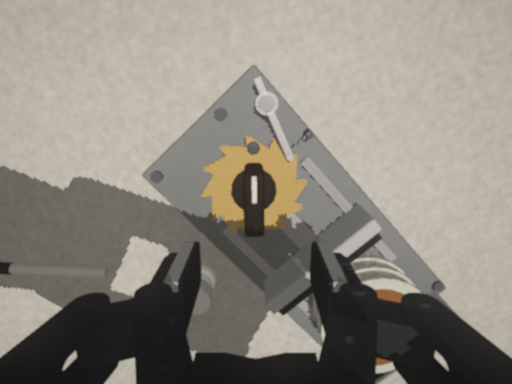

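The bar is at columns 245-264 and rows 165-236, centred between the fingers (columns about 200 and 312) and matching the prediction to about 1 mm. Continuing down.

>>> drive_tool(
  deltas=[
    [[-0.002,0.0015,-0.02],0.015],
    [[0.0,0.0,-0.025],0],
    [[0.0,0.0,-0.025],0],
    [[0.0,0.0,-0.015],0],
    [[0.0,0.0,-0.005],0],
    [[0.0,0.0,0.0],0],
  ],
)

```text
time_s: 4.05
eef_pos: [0.4716, 0.2022, 0.0558]
eef_rot: [0.009, 0.443, 0.896, 0.013]
wrist_force: [0.3, 0.2, 0.3]
opening: 0.598
```

```bash
python3 - <<'E'
from st import *;st()
E
```

```text
4.05 [0.4716 0.2022 0.0558] yaw 127.33 tz [ 0.0274  0.015  -0.9995] F [0.3 0.2 0.3] T [-0.   -0.03  0.02] op 0.598 q6 -0.492
```

>>> drive_tool(
  deltas=[
    [[-0.008,-0.002,0.0],0.0],
    [[0.0,0.0,0.0],0],
    [[-0.001,0.0,-0.008],0.0],
    [[-0.001,0.0,-0.008],0.0],
    [[0.0,0.0,0.0],0],
  ],
)

```text
time_s: 4.55
eef_pos: [0.464, 0.2007, 0.0432]
eef_rot: [0.012, 0.444, 0.896, 0.015]
wrist_force: [-0.2, -0.2, 0.1]
opening: 0.602
```

```bash
python3 - <<'E'
from st import *;st()
E
```

```text
4.55 [0.464  0.2007 0.0432] yaw 127.32 tz [ 0.0352  0.0163 -0.9992] F [-0.2 -0.2  0.1] T [-0.1  -0.02 -0.01] op 0.602 q6 -0.493
```

>>> drive_tool(
  deltas=[
    [[-0.001,0.0,-0.007],0.0],
    [[0.0,0.0,0.0],0],
  ],
)

```text
time_s: 4.75
eef_pos: [0.4627, 0.2007, 0.0352]
eef_rot: [0.012, 0.444, 0.896, 0.015]
wrist_force: [-1.3, 0.2, 0.4]
opening: 0.6
```

```bash
python3 - <<'E'
from st import *;st()
E
```

```text
4.75 [0.4627 0.2007 0.0352] yaw 127.32 tz [ 0.0346  0.0162 -0.9993] F [-1.3  0.2  0.4] T [0.05 0.03 0.03] op 0.6 q6 -0.493
```

>>> drive_tool(
  deltas=[
    [[0.0,0.0,0.0],0.0],
    [[0.0,0.0,0.0],0],
    [[0.0,0.0,0.0],0],
    [[0.0,0.0,0.0],0],
    [[0.0,0.0,0.0],0],
    [[0.0,0.0,0.0],0],
  ],
  gripper=0.0,
)

```text
time_s: 5.35
eef_pos: [0.4638, 0.2015, 0.0353]
eef_rot: [0.012, 0.443, 0.896, 0.015]
wrist_force: [2.2, 2.9, -1.9]
opening: 0.158
```

```bash
python3 - <<'E'
from st import *;st()
E
```

```text
5.35 [0.4638 0.2015 0.0353] yaw 127.33 tz [ 0.0355  0.0169 -0.9992] F [ 2.2  2.9 -1.9] T [-0.72  0.71 -0.05] op 0.158 q6 -0.493
```

>>> drive_tool(
  deltas=[
    [[0.0,0.0,0.0],-0.06],
    [[0.0,0.0,0.0],-0.06],
    [[0.0,0.0,0.0],-0.06],
    [[0.0,0.0,0.0],0.0],
  ],
)

```text
time_s: 5.75
eef_pos: [0.464, 0.2015, 0.0354]
eef_rot: [0.014, 0.524, 0.851, 0.014]
wrist_force: [3.6, 1.8, -1.7]
opening: 0.156
```

```bash
python3 - <<'E'
from st import *;st()
E
```

```text
5.75 [0.464  0.2015 0.0354] yaw 116.74 tz [ 0.0376  0.0096 -0.9992] F [ 3.6  1.8 -1.7] T [-0.55  0.8   0.06] op 0.156 q6 -0.297
```

Going well with low forces.

>>> drive_tool(
  deltas=[
    [[0.0,0.0,0.0],-0.08],
    [[0.0,0.0,0.0],-0.08],
    [[0.0,0.0,0.0],-0.08],
    [[0.0,0.0,0.0],-0.08],
    [[0.0,0.0,0.0],-0.08],
    [[0.0,0.0,0.0],0.0],
  ],
)

```text
time_s: 6.35
eef_pos: [0.4642, 0.2014, 0.0353]
eef_rot: [0.016, 0.685, 0.729, 0.011]
wrist_force: [4.5, 0.6, -2.2]
opening: 0.159
```

```bash
python3 - <<'E'
from st import *;st()
E
```

```text
6.35 [0.4642 0.2014 0.0353] yaw 93.55 tz [ 0.0377 -0.0054 -0.9993] F [ 4.5  0.6 -2.2] T [-0.12  0.96  0.1 ] op 0.159 q6 0.13
```

>>> drive_tool(
  deltas=[
    [[0.0,0.0,0.0],-0.08],
    [[0.0,0.0,0.0],-0.08],
    [[0.0,0.0,0.0],-0.08],
    [[0.0,0.0,0.0],-0.08],
    [[0.0,0.0,0.0],-0.08],
    [[0.0,0.0,0.0],-0.08],
    [[0.0,0.0,0.0],-0.08],
    [[0.0,0.0,0.0],-0.08],
    [[0.0,0.0,0.0],0.0],
  ],
)

```text
time_s: 7.25
eef_pos: [0.4646, 0.2011, 0.0353]
eef_rot: [0.016, 0.878, 0.478, 0.006]
wrist_force: [3.6, -1.0, -1.5]
opening: 0.161
```

```bash
python3 - <<'E'
from st import *;st()
from bench import camera
w=camera("wrist");cv2.imwrite("pics/w3.png",w["frame"][:,:,::-1])
E
```

```text
7.25 [0.4646 0.2011 0.0353] yaw 57.06 tz [ 0.0261 -0.0234 -0.9994] F [ 3.6 -1.  -1.5] T [0.51 0.93 0.04] op 0.161 q6 0.788
```

View pics/w3.png

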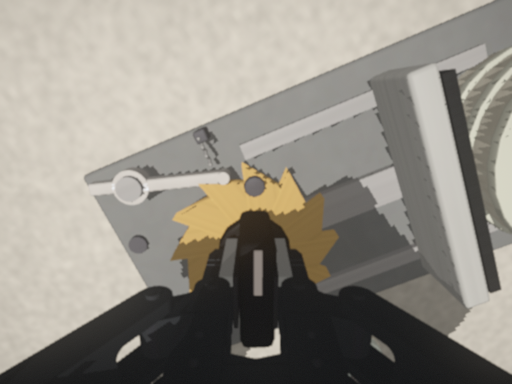

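The stud at (254,186) has passed the pawl nose at (228,178), and the pawl lies behind its tooth. A small extra turn will give +0.24, then I'll release.

>>> drive_tool(
  deltas=[
    [[0.0,0.0,0.0],-0.055],
    [[0.0,0.0,0.0],0.0],
  ],
)

```text
time_s: 7.5
eef_pos: [0.4646, 0.2011, 0.0354]
eef_rot: [0.016, 0.89, 0.457, 0.006]
wrist_force: [3.5, -0.4, -1.3]
opening: 0.158
```

>>> drive_tool(
  deltas=[
    [[0.0,0.0,0.0],0.0],
    [[0.0,0.0,0.0],0.0],
    [[0.0,0.0,0.0],0.0],
    [[0.0,0.0,0.0],0.0],
    [[0.0,0.0,0.0],0.0],
  ],
  gripper=0.6,
)

```text
time_s: 8.0
eef_pos: [0.4649, 0.2012, 0.0359]
eef_rot: [0.017, 0.887, 0.461, 0.006]
wrist_force: [-0.2, 0.5, 0.2]
opening: 0.598
```

```bash
python3 - <<'E'
from st import *;st()
from bench import camera
w=camera("wrist");cv2.imwrite("pics/w4.png",w["frame"][:,:,::-1])
E
```

```text
8.0 [0.4649 0.2012 0.0359] yaw 54.86 tz [ 0.027  -0.024  -0.9993] F [-0.2  0.5  0.2] T [ 0.02 -0.02 -0.01] op 0.598 q6 0.828
```

View pics/w4.png

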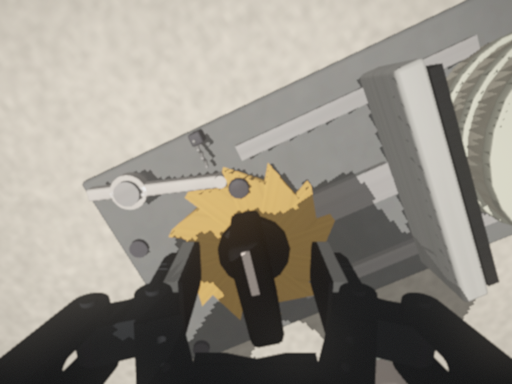

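The wheel sprang back and the stud (238,187) now rests beside the nose (224,183). The bar is free of both fingers. Going straight up.

>>> drive_tool(
  deltas=[
    [[0.0,0.0,0.02],0.0],
    [[0.0,0.0,0.03],0.0],
    [[0.0,0.0,0.04],0.0],
    [[0.0,0.0,0.04],0.0],
    [[0.0,0.0,0.04],0.0],
    [[0.0,0.0,0.04],0.0],
    [[-0.02,-0.03,0.0],0.0],
    [[-0.02,-0.03,0.0],0.0],
    [[0.0,0.0,0.0],0.0],
  ],
)

```text
time_s: 8.95
eef_pos: [0.421, 0.1394, 0.2548]
eef_rot: [0.018, 0.886, 0.463, 0.006]
wrist_force: [0.1, 0.4, 0.0]
opening: 0.599
```

```bash
python3 - <<'E'
from st import *;st()
from bench import camera
w=camera("wrist")
cv2.imwrite("pics/w5.png",w["frame"][:,:,::-1])
C=np.array([.4635,.2005]);n=600;sc=.00018
src=[];dst=[]
for i,j in((0,0),(n,0),(n,n),(0,n)):
    p=[C[0]-(j-n/2)*sc,C[1]-(i-n/2)*sc,.026]; src.append(w2px(w,p));dst.append((i,j))
T=cv2.getPerspectiveTransform(np.float32(src),np.float32(dst))
cv2.imwrite("pics/rect5.png",cv2.warpPerspective(w["frame"][:,:,::-1],T,(n,n),flags=cv2.INTER_CUBIC))
t=camera("top");cv2.imwrite("pics/top5.png",t["frame"][:,:,::-1])
E
```

```text
8.95 [0.421  0.1394 0.2548] yaw 55.13 tz [ 0.0277 -0.0254 -0.9993] F [0.1 0.4 0. ] T [ 0.03 -0.   -0.03] op 0.599 q6 0.685
```

View pics/rect5.png

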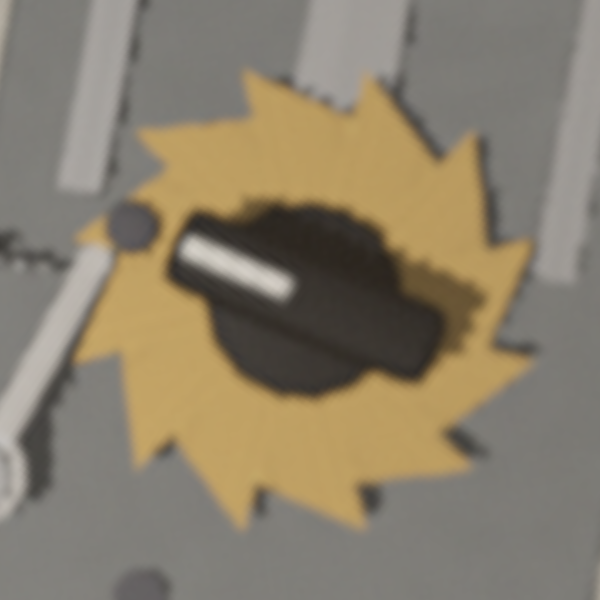

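View pics/top5.png

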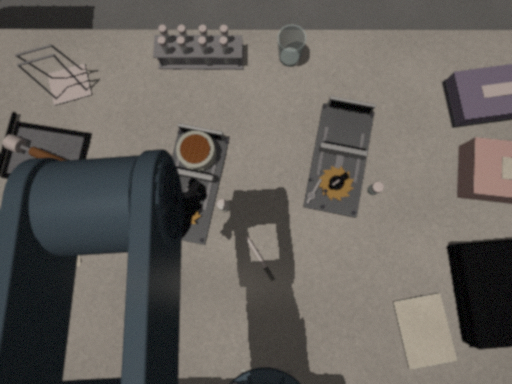

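The stud's tooth (tip at rect (78,238)) rests on the pawl nose at (100,255), with the stud at (133,226). The pawl lies at the same angle as before. The empty clamp looks unchanged, and the robot is clear of everything.

```bash
python3 -c "
from bench import hand_in;print(hand_in())"
```

```text
the job is handed in; nothing more can be done
None
```

The clamp holding the plates is set as asked, and the job is handed in at about 9 s of the 38 s allowed.

- **What I did:** The wheel started two teeth short (-1.05). I gripped the bar knob, turned it clockwise about 1.28 rad to roughly +0.23, and released it. It sprang back onto the pawl, and I retracted straight up.
- **Last checks:** The last wrist picture shows the pawl nose fully in the gap behind the studded tooth, with the stud beside it. In the overhead picture the empty clamp looks unchanged, and the plates are still in place. The wrist force readings stayed at about 5 N or less and were near zero after retracting.
- **What was off:** During the descent the tool drifted about 8 mm sideways, which I corrected before gripping. It also leaned about 2°, which stayed through the turn but had no visible effect.

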